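# Take the breakfast pile apart

## Task

Someone tidied the breakfast things by piling them up. Take the piles apart and set each thing upright and let go in the middle of its own place: the spice jar with the yellow lid (now standing on the cork coaster) in the free compartment of the wooden tray, the tea light on the white candle stand, the matchbox flat on top of the round wooden box, and the jam jar on the cork coaster. Keep both jars upright, set the glass jam jar down rather than dropping it, and leave the salt shaker and the mug where they are.

Things in the scene. Friction and masses are not known exactly. Their poses are not given: they have to be found in the camera images.
- candle: tea light: round white/aluminium candle cup, 38 mm diameter, 15 mm high; origin at the centre of its underside, z up. At the start it lies on top of the matchbox, the top of the pile
- matches: yellow and brown matchbox lying flat, 36 mm (its x) by 53 mm (its y) by 14 mm high; origin at the centre of its underside. At the start it lies on the jam jar's lid, under the tea light
- jam_jar: round glass jam jar with red contents and a white lid, 84 mm high; body 67 mm in diameter, flat lid 63 mm in diameter from 74 to 84 mm up; 0.25 kg; origin at the centre of its underside. At the start it stands on the worktop and carries the matchbox and the tea light
- spice_jar: round spice jar with a yellow lid, 45 mm diameter, 100 mm high (lid, 44 mm across, from 80 mm up); origin at the centre of its underside. At the start it stands on the cork coaster
- coaster: round light-brown cork coaster, 94 mm diameter, 10 mm thick, fixed to the worktop; origin at the centre of its underside; the jam jar's place
- wooden_box: round dark wooden box with its lid on, 76 mm diameter, flat top 31 mm above its underside, fixed to the worktop; origin at the centre of its underside; the matchbox's place is on top of it
- candle_stand: white ceramic footed candle stand, fixed; dish 100 mm across at 36 mm height, its flat inner floor (86 mm across) 30 mm above the underside, rim 6 mm above that floor; origin at the centre of its underside; the tea light's place
- free_place (a point): centre of the floor of the free compartment of the brown wooden tray (tray 150 by 80 mm, walls 22 mm high and 5 mm thick, fixed; two compartments in a row, each about 67 by 70 mm inside, floor 5 mm above the worktop); x axis along the tray, away from the other compartment (the one with the salt shaker, its centre 72 mm along -x), z up; the spice jar's place
- salt: bystander: salt shaker, clear with a grey cap, 44 mm diameter, 90 mm high, standing in the tray's other compartment; origin at the centre of its underside
- mug: bystander: white mug with small leaves, 82 mm diameter, 112 mm long with its handle (at its -y), 94 mm high, standing at the left; origin at its underside, midway along those 112 mm
Mind the look-alikes: they are no part of the job. What is shaped like the spice_jar but green is not meant.

How it is judged (in metres and radians):
At the end, for the whole second after the job is handed in: Each thing stands upright and at rest on its own place, centred within 14 mm: the tea light on the floor of the candle stand, the matchbox flat on the wooden box, the jam jar on the cork coaster, and the spice jar on the floor of the tray's free compartment (within 15 mm of its centre) (horizontal distance between candle and candle_stand below 0.014 m and z of candle in the frame of candle_stand between 0.027 and 0.034 m and angle between each of candle, matches, jam_jar, spice_jar's own z axis and vertical below 0.1 rad and horizontal distance between matches and wooden_box below 0.014 m and z of matches in the frame of wooden_box between 0.028 and 0.035 m and horizontal distance between jam_jar and coaster below 0.014 m and z of jam_jar in the frame of coaster between 0.007 and 0.013 m and horizontal distance between spice_jar and free_place below 0.015 m and z of spice_jar in the frame of free_place between -0.003 and 0.004 m and linear speed of each of candle, matches, jam_jar, spice_jar below 0.02 m/s); the robot touches nothing.
It fails at once if the salt shaker is pushed away by more than 25 mm or knocked over (distance of salt from where it was at the start of the episode above 0.025 m or angle between salt's own z axis and vertical above 0.4 rad).
It fails at once if the mug is pushed away by more than 25 mm or knocked over (distance of mug from where it was at the start of the episode above 0.025 m or angle between mug's own z axis and vertical above 0.4 rad).
It fails at once if a jar is tipped over (more than 35 degrees) (angle between any of jam_jar, spice_jar's own z axis and vertical above 0.61 rad).
It fails at once if the jam jar is dropped or slammed on the coaster (more than 90 N) (contact force between jam_jar and coaster above 90 N).
It also fails if it takes over 109 s, if anything falls off the work surface, if the arm or the gripper's body presses on something with over 40 N, if the wrist force passes 120 N, or if a joint passes its speed limit or range.

## Robot

A 6-joint arm with a two-finger parallel gripper is mounted at the origin on a cart in front of the work surface, level with it; the furniture and walls round the work are solid. World frame = base frame: x ahead of the robot, y to its left, z up, the work surface at z = 0. Lengths are in mm, angles in rad, forces in N, time in s.
With the tool pointing down it reaches from about 400 to 925 mm from the base axis. Payload 12.5 kg.
Tool frame: the origin (TCP) lies midway between the tips of the shut fingers; the grasp point (between the pads) lies 19 mm behind it (env.pinch_z is the z of the grasp point in the tool frame, in mm); z points along the fingers, y is the line along which they close (so a half turn about z gives the same grasp; the last joint's range is limited). The gripper opens to 95 mm and grips with 3 to 60 N. Pads are 20 mm wide; open, the fingers measure 119 mm over their backs; the gripper's body (75 mm by 180 mm) begins 59 mm behind the grasp point.
Start: joints at [1.114, 0.491, 1.559, -0, 1.092, -0.106], TCP at [214.765, 586.961, 214.661] pointing down, gripper open.
Joint ranges: [-3.1, 3.1], [-0.84, 2.19], [0.05, 2.79], [-1.13, 4.28], [0.06, 2.93], [-2.69, 2.69]. Speed limits (rad/s): [2.22, 2.22, 2.79, 3.14, 3.14, 3.14].

## Interface

Orientations are given as [roll, pitch, yaw] about the fixed x, y, z axes, in that order (R = Rz(yaw) Ry(pitch) Rx(roll)).
In Python, from cell import env, eyes gives the robot as it stands.
- The arm moves only by the shell command python3 -m inch 'ROWS'. ROWS is JSON, a list of rows, each a list of 3 entries, a list of its own where there are three numbers: the shift along the tool's x, y, z in units of 60 mm (1.0 is 60 mm), then the turn about the tool's z in units of 5 degrees (1.0 is 5 degrees), then the closure, from -1 (fully open) to 1 (shut). In form: [[[tx, ty, tz], turn, claw], ...]. A call has exactly 10 rows; each row shifts and turns the commanded pose from where the row before left it, along the tool's axes as they then stand; what a row does not reach is not made up. A row lasts 1/8 s, in which the tool goes at most 62.5 mm and 10.7 degrees, less where a joint would pass 70% of its speed; a pose out of reach is approached as far as the arm can. A call is refused whole if a number of a shift passes 1 or a number of a turn 1, either way. A call with a gripper value outside its range is refused whole. The fingers move at their own pace and stop on an object; the grip force is fixed at half the most. Time passes only in rows, so rows that do not move let the fingers close, or fill a call up. It gives the time, the measured TCP pose, the force, the opening and the grip force at its end, in the units of the state.
- env.state(): the state, without advancing time (a new reading comes with each control period).
- eyes.read_camera(name): name is "side" or "top"; returns a dict with "pixels" (384x512x3 uint8, red, green, blue), "fx", "fy", "cx", "cy" (pixels), "extrinsics" (4x4, takes a point from world to camera coordinates). Camera axes: x right, y down, z forward; pixel columns grow to the right and rows downward; lengths in mm; the calibration is good to about 2 mm. A picture is of the moment at which its call begins. There is no depth.
- env.job_done(): hands the job in; it is judged then, once.
Trained networks look in a picture, given as the dict that the camera call returned (one of the last four; its "shot" number tells which), for a name from the list of things; names that differ only in an ending like _2 or _b are one class to them, and where a whole thing is asked for, a point or a joint stands for the part that bears it (a point fixed in the world has none). Each returns a list of dicts, best first, with "score" (0 to 1); they miss things now and then, are a little off and sometimes report something else, mostly with a low value. They report only what shows in the picture. A call takes as long as a camera call. They do not tell look-alikes from the thing itself.
- eyes.boxes_of(name, picture): "centre" ([row, column] in pixels, amid what is visible of it).
- eyes.cut_out(name, picture): "mask" (384x512 bool, what is visible of it) and "centre" ([row, column] in pixels, amid what is visible of it).
- eyes.spot_point(name, picture): "centre" ([row, column] in pixels: a listed point, or the origin of a listed thing).
The state is a dict: "t": time; "joints": joint angles; "qvel": joint speeds; "tau": joint torques, N m; "eef_pos": TCP position; "tcp_rot": TCP orientation; "ft_force": force on the tool from outside, world axes, zero at the start; "moment": the same for the moment, N m; "opening": opening from 0.0 (shut) to 1.0 (fully open); "grip_force": force on a finger pad.
Only numpy, scipy, OpenCV 4.12 (cv2) and the standard library are available. Lean on these libraries where they do the work, as an engineer would, in place of code of your own. Each camera call takes 0.05 s, during which the arm holds its last target. There are 200 camera calls.

## Working session

There is one attempt and no reset: what is moved stays moved. The work goes in short steps, Python scripts to look and compute and a shell command to move; the robot and the scene stay as the last step left them, time stands still between calls to the robot, and variables do not carry over. Pictures are saved under pics/ and viewed, at most 14 in all, crops included, and the job is handed in when it is done.

```bash
ls; mkdir -p pics
cat > h.py <<'E'
import numpy as np, cv2
from cell import env, eyes
def pt(p, rc, z):
    E=np.array(p["extrinsics"]);R,t=E[:3,:3],E[:3,3]
    o=-R.T@t; d=R.T@np.array([(rc[1]-p["cx"])/p["fx"],(rc[0]-p["cy"])/p["fy"],1.])
    return o+d*(z-o[2])/d[2]
def px(p,w):
    E=np.array(p["extrinsics"]);c=E[:3,:3]@np.array(w)+E[:3,3]
    return [p["fy"]*c[1]/c[2]+p["cy"],p["fx"]*c[0]/c[2]+p["cx"]]
def tri(ps,rcs):
    A=np.zeros((3,3));b=np.zeros(3)
    for p,rc in zip(ps,rcs):
        E=np.array(p["extrinsics"]);R,t=E[:3,:3],E[:3,3];o=-R.T@t
        d=R.T@np.array([(rc[1]-p["cx"])/p["fx"],(rc[0]-p["cy"])/p["fy"],1.]);d/=np.linalg.norm(d)
        M=np.eye(3)-np.outer(d,d);A+=M;b+=M@o
    return np.linalg.solve(A,b)
E
python3 - <<'E'
from h import *
s=env.state();print(s["eef_pos"],s["tcp_rot"],s["joints"],env.pinch_z)
P={}
for n in("top","side"):
    p=eyes.read_camera(n);P[n]=p
    cv2.imwrite(f"pics/{n}0.png",cv2.resize(p["pixels"][:,:,::-1],(800,600)))
    E=np.array(p["extrinsics"]);print(n,-E[:3,:3].T@E[:3,3])
H=dict(candle=0,matches=0,jam_jar=0,spice_jar=10,coaster=0,wooden_box=0,candle_stand=0,free_place=5,salt=5,mug=0)
H.update(candle=98,matches=84)
for k,z in H.items():
    for n,p in P.items():
        for d in eyes.spot_point(k,p)[:3]:
            print(k,n,round(d["score"],2),np.round(d["centre"]),np.round(pt(p,d["centre"],z)[:2]))
E
```

```text
pics
[214.65489575 586.71294155 214.06917951] [-3.14045859e+00 -1.12830772e-04  2.79075557e+00] [ 1.11438653e+00  4.91549011e-01  1.55944694e+00 -8.22733752e-06
  1.09173634e+00 -1.05568976e-01] -18.8
top [ 298.26117874  250.04188213 1220.46351752]
side [557.60134053 896.15813118 984.66157018]
candle top 0.59 [201. 216.] [436. 358.]
candle side 0.54 [227. 234.] [548. 361.]
candle side 0.51 [226. 279.] [437. 368.]
matches top 0.5 [202. 215.] [436. 362.]
matches side 0.62 [229. 279.] [437. 370.]
jam_jar top 0.55 [207. 218.] [428. 361.]
jam_jar side 0.8 [244. 279.] [433. 366.]
jam_jar side 0.69 [200. 267.] [448. 223.]
jam_jar side 0.36 [162. 264.] [440.  81.]
spice_jar top 0.66 [203. 256.] [443. 226.]
spice_jar top 0.59 [202. 353.] [ 448. -107.]
spice_jar side 0.88 [200. 271.] [439. 230.]
spice_jar side 0.82 [120. 263.] [427. -86.]
spice_jar side 0.39 [223. 280.] [420. 306.]
coaster top 0.72 [204. 254.] [441. 234.]
coaster side 0.76 [204. 272.] [434. 237.]
wooden_box top 0.72 [200. 156.] [450. 574.]
wooden_box top 0.58 [176. 233.] [536. 310.]
wooden_box top 0.43 [202. 213.] [444. 377.]
wooden_box side 0.77 [225. 234.] [545. 296.]
candle_stand top 0.85 [177. 187.] [533. 472.]
candle_stand top 0.73 [205. 216.] [434. 365.]
candle_stand side 0.88 [282. 248.] [521. 466.]
free_place top 0.94 [201. 298.] [452.  82.]
free_place side 0.56 [164. 262.] [447.  93.]
salt top 0.69 [206. 318.] [437.  12.]
salt top 0.53 [206. 256.] [433. 230.]
salt side 0.5 [145. 257.] [454.  14.]
mug top 0.77 [201. 155.] [447. 579.]
mug top 0.74 [205. 256.] [436. 228.]
mug side 0.69 [328. 284.] [448. 588.]
```

View pics/top0.png

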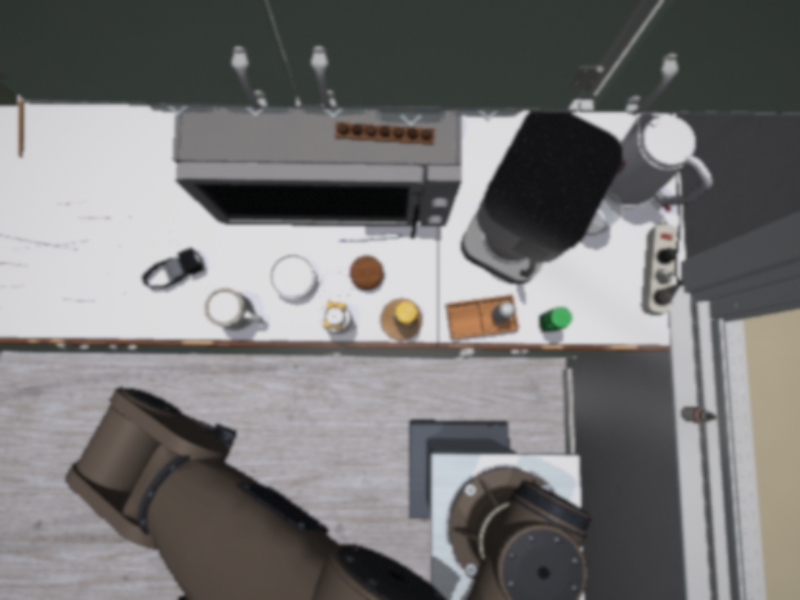

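View pics/side0.png

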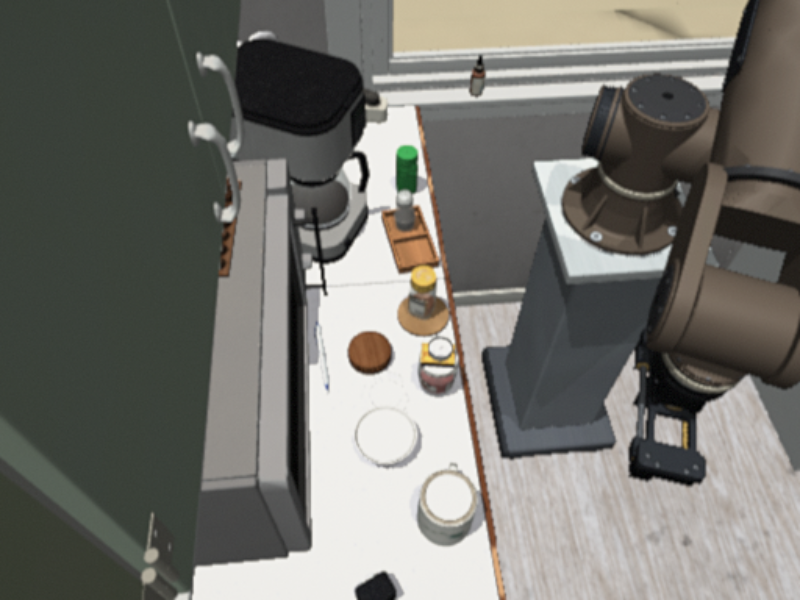

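The yellow-lid spice jar is at (405,313) in top and (423,290) in side, standing on the coaster. The green look-alike is at (557,319) in top and (406,170) in side. The pile is at (337,317), the box at (366,272), the stand at (293,277), and the tray's free compartment at (465,318). Only the yellow-lidded jar fits the description. Next I fit silhouettes and check them in an enlarged crop.

```bash
cat >> h.py <<'E'
from scipy.optimize import minimize
def cyl(parts,x,y):
    a=np.linspace(0,2*np.pi,40)
    return [[x+r*np.cos(t),y+r*np.sin(t),z] for r,z0,z1 in parts for z in(z0,z1) for t in a]
def sil(p,pts):
    q=np.array([px(p,w)[::-1] for w in pts],np.float32)
    m=np.zeros((384*4,512*4),np.uint8); cv2.fillConvexPoly(m,cv2.convexHull(((q+.5)*4).astype(np.int32)),1)
    return cv2.resize(m.astype(np.float32),(512,384),interpolation=cv2.INTER_AREA)
def iou(m,s): return np.minimum(m,s).sum()/np.maximum(m,s).sum()
def pick(name,p,guess):
    c=[d for d in eyes.cut_out(name,p) if np.hypot(*(np.array(d["centre"])-px(p,guess)))<16]
    return c[0]["mask"].astype(np.float32) if c else None
def fitc(name,ps,parts,g,occ=None):
    """fit x,y of a cylinder to masks of each picture; prints per-camera and joint results"""
    zc=np.mean([parts[0][1],parts[-1][2]]); ms=[pick(name,p,[*g,zc]) for p in ps]; out=[]
    ok=[(p,m) for p,m in zip(ps,ms) if m is not None]
    for sel in [[o] for o in ok]+([ok] if len(ok)>1 else []):
        f=lambda v:-np.mean([iou(m,sil(p,cyl(parts,*v))) for p,m in sel])
        r=minimize(f,g,method="Nelder-Mead",options=dict(initial_simplex=[[g[0]-8,g[1]-8],[g[0]+10,g[1]],[g[0],g[1]+10]],xatol=.2,fatol=1e-4))
        out.append((np.round(r.x,1),round(-r.fun,3)))
    print(name,[m is not None for m in ms],out); return out
E
python3 - <<'E'
from h import *
T=eyes.read_camera("top");S=eyes.read_camera("side");ps=[T,S]
G=dict(candle=([(19,98,113)],(436,362)),jam_jar=([(33.5,0,74),(31.5,74,84)],(432,363)),spice_jar=([(22.5,10,110)],(440,228)),
 coaster=([(47,0,10)],(436,235)),wooden_box=([(38,0,31)],(540,303)),candle_stand=([(30,0,10),(50,30,36)],(527,469)),salt=([(22,5,95)],(445,12)))
for k,(pa,g) in G.items(): fitc(k,ps,pa,g)
for p in ps:
    print([(round(d["score"],2),np.round(d["centre"],1),np.round(pt(p,d["centre"],5)[:2],1)) for d in eyes.spot_point("free_place",p)[:2]])
a=cv2.resize(T["pixels"][155:225,165:335,::-1],None,fx=4.6,fy=4.6,interpolation=cv2.INTER_CUBIC)
b=cv2.resize(S["pixels"][85:310,215:300,::-1],None,fx=2.6,fy=2.6,interpolation=cv2.INTER_CUBIC).transpose(1,0,2)[:, :, :]
w=max(a.shape[1],b.shape[1]);f=lambda i:cv2.copyMakeBorder(i,0,0,0,w-i.shape[1],0)
cv2.imwrite("pics/crop1.png",np.vstack([f(a),f(b)]));print(a.shape,b.shape)
E
```

```text
candle [True, True] [(array([433.6, 363.4]), np.float64(0.918)), (array([432.8, 365.1]), np.float64(0.893)), (array([433.4, 363.6]), np.float64(0.896))]
jam_jar [False, True] [(array([432.2, 364.1]), np.float64(0.463))]
spice_jar [True, True] [(array([441.7, 217.3]), np.float64(0.914)), (array([441.7, 222.4]), np.float64(0.911)), (array([441.9, 218. ]), np.float64(0.889))]
coaster [True, True] [(array([442.5, 224.9]), np.float64(0.52)), (array([439.4, 228.1]), np.float64(0.585)), (array([439.9, 226.7]), np.float64(0.549))]
wooden_box [True, True] [(array([541.1, 303.2]), np.float64(0.936)), (array([540.9, 309.6]), np.float64(0.924)), (array([540.7, 304.5]), np.float64(0.908))]
candle_stand [True, True] [(array([529.6, 465. ]), np.float64(0.958)), (array([527.4, 466.1]), np.float64(0.955)), (array([528.7, 465. ]), np.float64(0.946))]
salt [True, True] [(array([444.3,  68.4]), np.float64(0.26)), (array([453.1,  18.6]), np.float64(0.67)), (array([454.6,  29.9]), np.float64(0.392))]
[(0.95, array([200.2, 296.4]), array([454.6,  88. ]))]
[(0.66, array([160.4, 264.2]), array([440.1,  79. ]))]
(322, 782, 3) (221, 585, 3)
```

View pics/crop1.png

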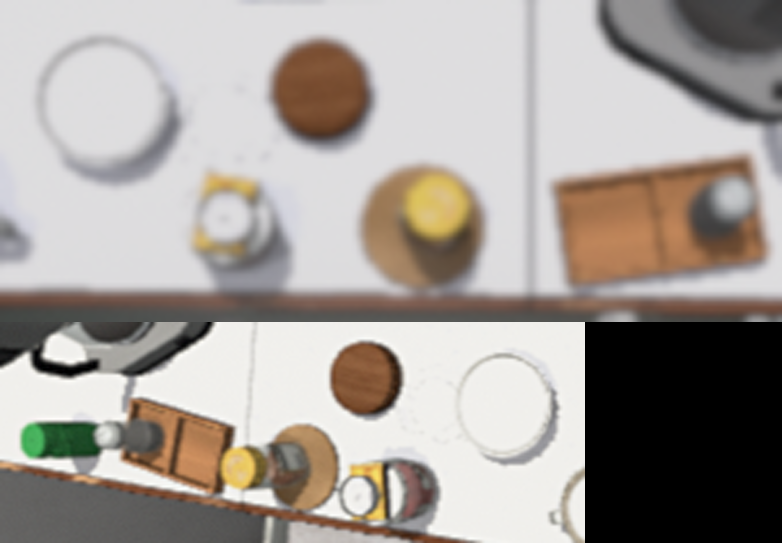

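The crop confirms the yellow-lidded jar on the coaster (crop (437,205)) and the green look-alike beyond the tray. Next I refine the box, coaster, lid, tray and matchbox by colour.

```bash
cat > m.py <<'E'
from h import *
T=eyes.read_camera("top");S=eyes.read_camera("side")
def blob(p,lo,hi,g,rad):
    h=cv2.cvtColor(cv2.GaussianBlur(p["pixels"],(1,1),0),cv2.COLOR_RGB2HSV);m=cv2.inRange(h,lo,hi)
    c=px(p,g);k=np.zeros_like(m);cv2.circle(k,(int(c[1]),int(c[0])),rad,255,-1);m&=k
    n,l,st,_=cv2.connectedComponentsWithStats(m)
    return l==1+np.argmax(st[1:,4]) if n>1 else None
def hull(m): return cv2.convexHull(np.argwhere(m)[:,::-1].astype(np.int32))
def hm(m):
    o=np.zeros(m.shape,np.uint8);cv2.fillConvexPoly(o,hull(m),1);return o.astype(np.float32)
def fit(p,m,parts,g):
    r=minimize(lambda v:-iou(m,sil(p,cyl(parts,*v))),g,method="Nelder-Mead",options=dict(initial_simplex=[[g[0]-8,g[1]-8],[g[0]+10,g[1]],[g[0],g[1]+10]],xatol=.2,fatol=1e-4))
    return np.round(r.x,1),round(-r.fun,3)
E
python3 - <<'E'
from m import *
for n,p in(("top",T),("side",S)):
    print(n)
    m=blob(p,(20,120,100),(32,255,255),[441,220,105],14);print("lid",m.sum(),fit(p,hm(m),[(22,90,110)],(441,220)))
    m=blob(p,(8,60,60),(22,255,255),[440,227,10],18);print("coaster",m.sum(),fit(p,hm(m),[(47,0,10)],(440,227)))
    m=blob(p,(2,80,20),(16,255,200),[541,305,30],18);print("box",m.sum(),fit(p,hm(m),[(38,0,31)],(541,305)))
    m=blob(p,(18,90,90),(32,255,255),[434,364,98],16);q=hull(m)[:,0]
    w=np.array([pt(p,c[::-1],98)[:2] for c in q],np.float32);r=cv2.minAreaRect(w);print("matches",m.sum(),r)
    m=blob(p,(5,90,60),(18,255,255),[450,50,15],32);q=hull(m)[:,0]
    w=np.array([pt(p,c[::-1],20)[:2] for c in q],np.float32);r=cv2.minAreaRect(w);print("tray",m.sum(),r)
    print([np.round(pt(p,px(p,[*c,20]),20)[:2]) for c in cv2.boxPoints(r)])
    print("free",[np.round(pt(p,d["centre"],5)[:2],1) for d in eyes.spot_point("free_place",p)[:1]],"salt",[(d["score"],np.round(pt(p,d["centre"],5)[:2],1)) for d in eyes.spot_point("salt",p)[:2]])
w=[pt(T,[155+r/4.6,165+c/4.6],22)[:2] for c,r in((555,186),(750,157),(767,258),(575,286))]
print(np.round(w),np.mean(w,0))
E
```

```text
top
lid 139 (array([442.6, 219.2]), np.float64(0.935))
coaster 464 (array([441.1, 229.7]), np.float64(0.871))
box 313 (array([541.9, 304.1]), np.float64(0.775))
matches 25 ((456.3926086425781, 362.7398681640625), (29.825559616088867, 9.985387802124023), 84.30733489990234)
tray 744 ((444.84234619140625, 49.901824951171875), (73.97738647460938, 143.94503784179688), 8.246224403381348)
[array([398., 116.]), array([419., -27.]), array([492., -16.]), array([471., 126.])]
free [array([451.5,  82.1])] salt [(0.48, array([445.6,  22.8]))]
side
lid 184 (array([441.5, 219.6]), np.float64(0.877))
coaster 646 (array([437.5, 224.2]), np.float64(0.879))
box 566 (array([541.1, 303.5]), np.float64(0.812))
matches 128 ((435.2854309082031, 369.8777160644531), (34.79332733154297, 53.53707504272461), 81.18363952636719)
tray 830 ((445.6907653808594, 56.713905334472656), (79.76606750488281, 158.32176208496094), 8.361397743225098)
[array([395., 129.]), array([418., -27.]), array([497., -16.]), array([474., 141.])]
free [array([437.,  84.])] salt []
[[468. 127.]
 [492. -19.]
 [416. -30.]
 [394. 112.]] [442.76732617  47.61734712]
```

```bash
cat > go.py <<'E'
import sys
from h import *
# usage: go.py x y z [yaw]: remaining tool-frame shift (units of 60 mm) and turn (units of 5 deg)
s=env.state();t=np.array(list(map(float,sys.argv[1:4])));yaw=float(sys.argv[4]) if len(sys.argv)>4 else s["tcp_rot"][2]
c,n=np.cos(yaw),np.sin(yaw);R=np.array([[c,n,0],[n,-c,0],[0,0,-1]])
dy=(yaw-s["tcp_rot"][2]+np.pi)%(2*np.pi)-np.pi
print("t",round(s["t"],2),"pos",np.round(s["eef_pos"],1),"rot",np.round(s["tcp_rot"],3),"F",np.round(s["ft_force"],1),"open",np.round(s["opening"],3),"grip",np.round(s["grip_force"],1))
print("units",np.round(R.T@(t-s["eef_pos"])/60,3),"turn",round(-np.degrees(dy)/5,2))
E
python3 -m inch '[[[0,0,0],-1,-1],[[0,0,0],-1,-1],[[0,0,0],-0.26,-1],[[-0.69,-0.52,0],0,-1],[[-0.69,-0.52,0],0,-1],[[-0.69,-0.52,0],0,-1],[[-0.69,-0.52,0],0,-1],[[-0.69,-0.52,0],0,-1],[[-0.69,-0.52,0],0,-1],[[0,0,0],0,-1]]'
python3 go.py 433.4 364 102 2.988
```

```text
t: 3.55
eef_pos: [433.7, 361.9, 214.7]
tcp_rot: [3.142, 0.0, 2.983]
ft_force: [-0.3, -0.0, -0.1]
opening: 0.999
grip_force: 0.0
t 3.55 pos [433.7 361.9 214.7] rot [3.142 0.    2.983] F [-0.3 -0.  -0.1] open 0.999 grip 0.0
units [0.01  0.035 1.878] turn -0.06
```

```bash
python3 -m inch '[[[0.01,0.035,0.4],0,-1],[[0,0,0.4],0,-1],[[0,0,0.4],0,-1],[[0,0,0.3],0,-1],[[0,0,0.2],0,-1],[[0,0,0.17],0,-1],[[0,0,0],0,-1],[[0,0,0],0,1],[[0,0,0],0,1],[[0,0,0],0,1]]'
python3 -m inch '[[[0,0,0],0,1],[[0,0,0],0,1],[[0,0,0],0,1],[[0,0,0],0,1],[[0,0,0],0,1],[[0,0,-0.2],0,1],[[0,0,-0.3],0,1],[[0,0,-0.4],0,1],[[0,0,-0.4],0,1],[[0,0,0],0,1]]'; python3 go.py 529 465.5 150 2.988
```

```text
t: 4.8
eef_pos: [431.5, 366.2, 102.8]
tcp_rot: [3.141, 0.0, 2.988]
ft_force: [-0.6, 0.5, -1.0]
opening: 0.739
grip_force: 0.0
t: 6.05
eef_pos: [431.9, 366.6, 182.5]
tcp_rot: [3.139, 0.003, 2.988]
ft_force: [-0.1, 0.1, -1.4]
opening: 0.387
grip_force: 30.0
t 6.05 pos [431.9 366.6 182.5] rot [3.139e+00 3.000e-03 2.988e+00] F [-0.1  0.1 -1.4] open 0.387 grip 30.0
units [-1.347  1.877  0.542] turn 0.0
```

```bash
python3 -m inch '[[[-0.336,0.47,0],0,1],[[-0.336,0.47,0],0,1],[[-0.336,0.47,0],0,1],[[-0.336,0.47,0],0,1],[[0,0,0.2],0,1],[[0,0,0.3],0,1],[[0,0,0.4],0,1],[[0,0,0.3],0,1],[[0,0,0],0,1],[[0,0,0],0,1]]'
cat > look.py <<'E'
# look.py out x y z zoomhalf : top|side crops side by side around a world point
import sys
from h import *
g=list(map(float,sys.argv[2:5]));hw=int(sys.argv[5]);o=[]
for n in("top","side"):
    p=eyes.read_camera(n);r,c=map(int,px(p,g));r=min(max(r,hw),383-hw);c=min(max(c,hw),511-hw)
    o.append(cv2.resize(p["pixels"][r-hw:r+hw,c-hw:c+hw,::-1],(400,400),interpolation=cv2.INTER_CUBIC))
    print(n,"origin row,col",r-hw,c-hw,"scale",400/(2*hw))
cv2.imwrite(sys.argv[1],np.hstack(o))
E
python3 look.py pics/c1.png 500 420 60 50; python3 go.py 529 465.5 50 2.988
python3 - <<'E'
from m import *
s=env.state();x,y,z=s["eef_pos"]
for p in(T,S):
    m=blob(p,(18,90,90),(32,255,255),[434,366,98],16);w=np.array([pt(p,c[::-1],98)[:2] for c in hull(m)[:,0]],np.float32);print("matches",m.sum(),cv2.minAreaRect(w))
fitc("candle",[T,S],[(19,z-5,z+10)],(x,y))
fitc("matches",[T,S],[(22,84,98)],(434,366))
E
```

```text
t: 7.3
eef_pos: [528.5, 465.3, 109.1]
tcp_rot: [3.141, 0.001, 2.988]
ft_force: [-0.8, 0.1, -1.0]
opening: 0.386
grip_force: 30.0
top origin row,col 133 148 scale 4.0
side origin row,col 204 205 scale 4.0
t 7.4 pos [528.6 465.5 109.4] rot [3.140e+00 1.000e-03 2.988e+00] F [-0.3 -0.1 -0.2] open 0.382 grip 30.0
units [-0.007  0.002  0.991] turn -0.0Traceback (most recent call last):
  File "<stdin>", line 4, in <module>
  File "m.py", line 8, in hull
    def hull(m): return cv2.convexHull(np.argwhere(m)[:,::-1].astype(np.int32))
                        ~~~~~~~~~~~~~~^^^^^^^^^^^^^^^^^^^^^^^^^^^^^^^^^^^^^^^^^
cv2.error: OpenCV(4.12.0) /io/opencv/modules/imgproc/src/convhull.cpp:143: error: (-215:Assertion failed) total >= 0 && (depth == CV_32F || depth == CV_32S) in function 'convexHull'
```

View pics/c1.png

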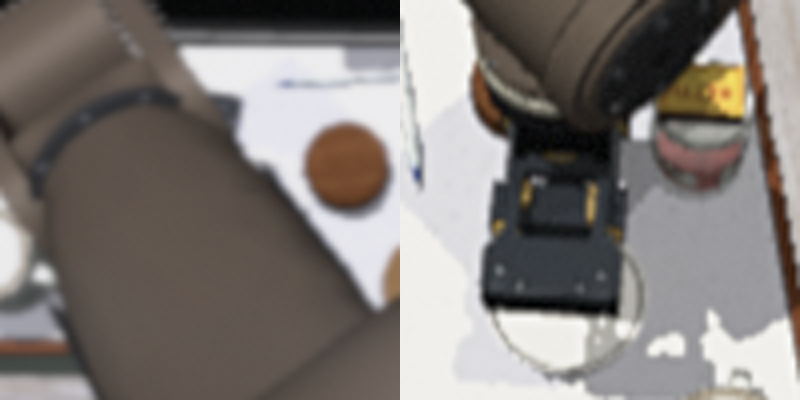

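The right crop shows the fingers over the white dish around (560,320), with the candle hidden. The matchbox is left alone on the jam jar at (700,90). I'll lower the candle.

```bash
python3 -m inch '[[[-0.007,0,0.3],0,1],[[0,0,0.3],0,1],[[0,0,0.25],0,1],[[0,0,0.15],0,1],[[0,0,0.1],0,1],[[0,0,0.06],0,1],[[0,0,0.04],0,1],[[0,0,0],0,1],[[0,0,0],0,1],[[0,0,0],0,1]]'; python3 go.py 529 465.5 36 2.988
```

```text
t: 8.75
eef_pos: [528.8, 465.3, 36.7]
tcp_rot: [3.141, 0.0, 2.988]
ft_force: [0.4, -0.7, 0.4]
opening: 0.386
grip_force: 30.0
t 8.75 pos [528.8 465.3  36.7] rot [3.141 0.    2.988] F [ 0.4 -0.7  0.4] open 0.386 grip 30.0
units [-0.003  0.004  0.012] turn 0.0
```

```bash
python3 -m inch '[[[0,0,0.012],0,1],[[0,0,0.012],0,1],[[0,0,0],0,1],[[0,0,0],0,0],[[0,0,0],0,0],[[0,0,0],0,0],[[0,0,-0.2],0,0],[[0,0,-0.6],0,0],[[0,0,-0.8],0,0],[[0,0,-0.5],0,-0.2]]'
python3 -m inch '[[[0,-0.8,0],0,-0.2],[[0.5,-0.6,0],0,-0.2],[[0.5,-0.5,0],0,-0.2],[[0.5,-0.3,0],0,-0.2],[[0.7,0,0],0,-0.2],[[0.7,0,0],0,-0.2],[[0,0,0],0,-0.2],[[0,0,0],0,-0.2],[[0,0,0],0,-0.2],[[0,0,0],0,-0.2]]'
python3 look.py pics/c2.png 480 400 60 50; python3 go.py 434 369 100 2.988
cat > q.py <<'E'
from m import *
for n,p in(("top",T),("side",S)):
    for hi in (255,):
        try:
            m=blob(p,(16,70,80),(34,255,255),[434,369,98],18);w=np.array([pt(p,c[::-1],97)[:2] for c in hull(m)[:,0]],np.float32);print(n,"matches",m.sum(),cv2.minAreaRect(w))
        except Exception: print(n,"no matches")
fitc("candle",[T,S],[(19,30,45)],(529,465))
E
python3 q.py
```

```text
t: 10.0
eef_pos: [529.1, 465.5, 164.5]
tcp_rot: [3.139, 0.002, 2.988]
ft_force: [-0.4, 0.9, 0.1]
opening: 0.554
grip_force: 0.0
t: 11.25
eef_pos: [337.2, 361.2, 160.9]
tcp_rot: [3.142, 0.0, 2.987]
ft_force: [0.5, 0.3, 0.2]
opening: 0.598
grip_force: 0.0
top origin row,col 139 154 scale 4.0
side origin row,col 196 212 scale 4.0
t 11.35 pos [336.9 361.2 160.9] rot [-3.142 -0.     2.987] F [ 0.  -0.4  0.5] open 0.601 grip 0.0
units [-1.579  0.375  1.015] turn -0.01
top matches 71 ((453.75250244140625, 359.9000244140625), (39.2609977722168, 23.58034896850586), 50.195594787597656)
side matches 282 ((435.063720703125, 367.89886474609375), (37.94708251953125, 53.710880279541016), 80.76165771484375)
candle [False, True] [(array([530.4, 465.5]), np.float64(0.883))]
```

View pics/c2.png

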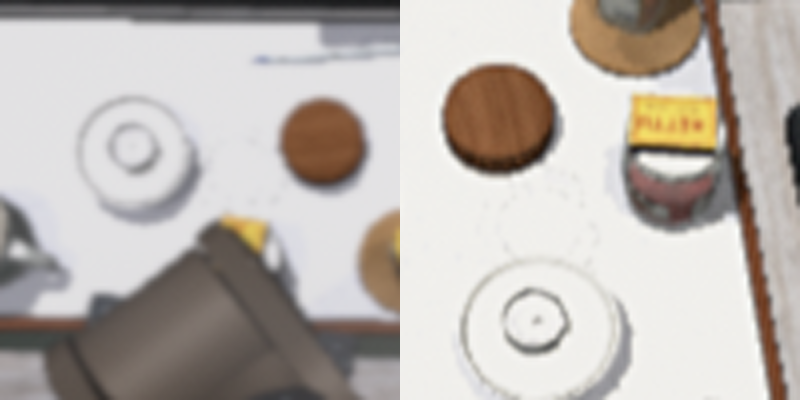

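The candle sits centred in the dish (top crop (133,148), side crop (537,322)). The matchbox lies on the jar, longways nearly along world x, which suits the current yaw.

```bash
python3 -m inch '[[[-0.53,0.12,0],0,-0.2],[[-0.53,0.12,0],0,-0.2],[[-0.53,0.11,0.1],0,-0.2],[[0,0,0.4],0,-0.2],[[0,0,0.4],0,-0.2],[[0,0,0.2],0,-0.2],[[0,0,0.11],0,-0.2],[[0,0,0],0,-0.2],[[0,0,0],0,-0.2],[[0,0,0],0,1]]'; python3 go.py 434 367.5 88 2.988
python3 -m inch '[[[0,0,0],0,1],[[0,0,0],0,1],[[0,0,0],0,1],[[0,0,0],0,1],[[0,0,-0.1],0,1],[[0,0,-0.2],0,1],[[0,0,-0.3],0,1],[[0,0,-0.3],0,1],[[0,0,0],0,1],[[0,0,0],0,1]]'; python3 go.py 541.5 304 100 2.988
```

```text
t: 12.8
eef_pos: [434.2, 367.7, 89.0]
tcp_rot: [3.141, 0.001, 2.988]
ft_force: [0.4, -0.2, 0.4]
opening: 0.545
grip_force: 0.0
t 12.8 pos [434.2 367.7  89. ] rot [3.141e+00 1.000e-03 2.988e+00] F [ 0.4 -0.2  0.4] open 0.545 grip 0.0
units [ 0.003 -0.004  0.017] turn 0.0
t: 14.05
eef_pos: [433.8, 367.4, 142.2]
tcp_rot: [-3.141, -0.0, 2.988]
ft_force: [0.1, -0.7, -0.1]
opening: 0.379
grip_force: 30.0
t 14.05 pos [433.8 367.4 142.2] rot [-3.141 -0.     2.988] F [ 0.1 -0.7 -0.1] open 0.379 grip 30.0
units [-1.935 -0.77   0.703] turn 0.0
```

```bash
python3 -m inch '[[[-0.48,-0.19,0],0,1],[[-0.48,-0.19,0],0,1],[[-0.48,-0.19,0],0,1],[[-0.48,-0.2,0],0,1],[[0,0,0.4],0,1],[[0,0,0.4],0,1],[[0,0,0.4],0,1],[[0,0,0.3],0,1],[[0,0,0.15],0,1],[[0,0,0],0,1]]'; python3 look.py pics/c3.png 541 304 40 32;  python3 go.py 541.5 304 38 2.988
```

```text
t: 15.3
eef_pos: [540.7, 304.2, 43.0]
tcp_rot: [-3.141, -0.001, 2.988]
ft_force: [0.2, -0.6, 0.3]
opening: 0.379
grip_force: 30.0
top origin row,col 140 202 scale 6.25
side origin row,col 187 203 scale 6.25
t 15.4 pos [541.1 304.4  44. ] rot [3.141e+00 1.000e-03 2.988e+00] F [0.1 0.7 0.1] open 0.377 grip 30.0
units [-0.007 -0.006  0.1  ] turn 0.0
```

View pics/c3.png

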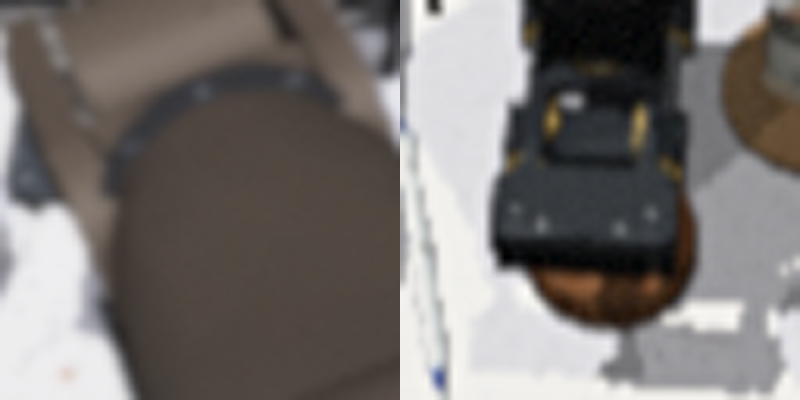

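The gripper hides the matchbox over the wooden box, at right crop (600,270), and nothing looks amiss. Next: lower, release, back off and check.

```bash
python3 -m inch '[[[0,0,0.05],0,1],[[0,0,0.05],0,1],[[0,0,0.02],0,1],[[0,0,0],0,1],[[0,0,0],0,-0.2],[[0,0,0],0,-0.2],[[0,0,0],0,-0.2],[[0,0,-0.2],0,-0.2],[[0,0,-0.6],0,-0.2],[[0,0,-0.9],0,-0.2]]'
python3 -m inch '[[[0.5,0.3,-0.5],0,-0.2],[[0.6,0.3,0],0,-0.2],[[0.7,0.3,0],0,-0.2],[[0.7,0,0],0,-0.2],[[0.6,0,0],0,-0.2],[[0,0,0],0,-0.2],[[0,0,0],0,-0.2],[[0,0,0],0,-0.2],[[0,0,0],0,-0.2],[[0,0,0],0,-0.2]]'
python3 look.py pics/c4.png 490 290 40 45; python3 go.py 441.8 219.3 180 3.1416
python3 - <<'E'
from m import *
for n,p in(("top",T),("side",S)):
    m=blob(p,(18,90,110),(34,255,255),[541,304,45],14);w=np.array([pt(p,c[::-1],44)[:2] for c in hull(m)[:,0]],np.float32);print(n,"matches",m.sum(),cv2.minAreaRect(w))
    m=blob(p,(20,120,100),(32,255,255),[441,220,105],14);print("lid",m.sum(),fit(p,hm(m),[(22,90,110)],(441,220)))
E
```

```text
t: 16.65
eef_pos: [540.3, 304.0, 139.0]
tcp_rot: [-3.14, -0.002, 2.988]
ft_force: [0.9, -0.1, 0.2]
opening: 0.6
grip_force: 0.0
t: 17.9
eef_pos: [365.6, 385.9, 168.1]
tcp_rot: [-3.142, -0.0, 2.987]
ft_force: [-0.4, 0.1, -0.2]
opening: 0.602
grip_force: 0.0
top origin row,col 142 193 scale 4.444444444444445
side origin row,col 168 209 scale 4.444444444444445
t 18.0 pos [365.5 386.  168.1] rot [ 3.142 -0.     2.988] F [-0.1  0.1 -0.4] open 0.599 grip 0.0
units [-1.272 -2.778 -0.198] turn -1.76
top matches 191 ((541.8499755859375, 303.0036926269531), (40.67887878417969, 56.5539436340332), 80.101806640625)
lid 136 (array([442.6, 219.2]), np.float64(0.935))
side matches 246 ((541.6572265625, 304.6948547363281), (37.19911193847656, 55.272090911865234), 84.91106414794922)
lid 178 (array([442.3, 219.2]), np.float64(0.85))
```

View pics/c4.png

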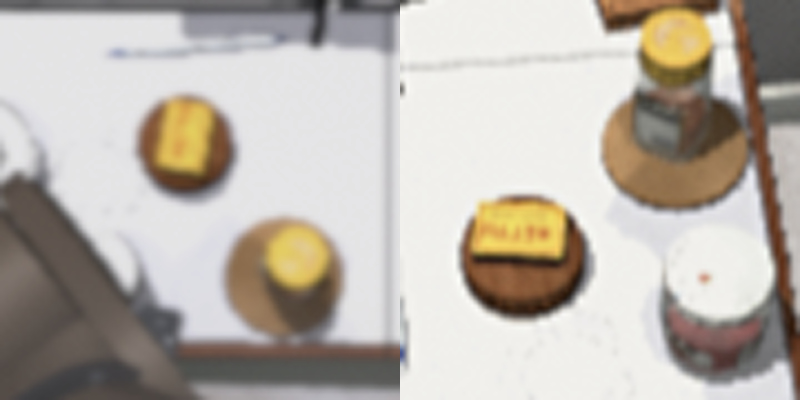

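The matchbox is centred flat on the wooden box (top crop (185,138)). The spice jar stands on the coaster at top crop (295,255). I'll turn the tool about 36° so the fingers stay clear of the salt shaker.

```bash
python3 -m inch '[[[0,0,0],1,-0.3],[[0,0,0],1,-0.3],[[0,0,0],1,-0.3],[[0,0,0],1,-0.3],[[0,0,0],1,-0.3],[[0,0,0],1,-0.3],[[0,0,0],1,-0.3],[[0,0,0],0.2,-0.3],[[0,0,0],0,-0.3],[[0,0,0],0,-0.3]]'; python3 go.py 442.2 219.2 150; python3 -c "
from h import *;print(env.state()['joints'])"
```

```text
t: 19.35
eef_pos: [365.2, 386.1, 168.2]
tcp_rot: [3.142, -0.0, 2.361]
ft_force: [0.4, -0.4, -0.3]
opening: 0.645
grip_force: 0.0
t 19.35 pos [365.2 386.1 168.2] rot [ 3.142 -0.     2.361] F [ 0.4 -0.4 -0.3] open 0.645 grip 0.0
units [-2.869 -1.073  0.303] turn -0.0
[ 6.88784148e-01  4.14954733e-01  1.84161761e+00  5.85222311e-05
  8.84991756e-01 -1.01305518e-01]
```

```bash
python3 -m inch '[[[-0.48,-0.18,0],0,-0.3],[[-0.48,-0.18,0],0,-0.3],[[-0.48,-0.18,0],0,-0.3],[[-0.48,-0.18,0],0,-0.3],[[-0.48,-0.18,0],0,-0.3],[[-0.47,-0.17,0],0,-0.3],[[0,0,0.2],0,-0.3],[[0,0,0.1],0,-0.3],[[0,0,0],0,-0.3],[[0,0,0],0,-0.3]]'; python3 go.py 442.2 219.2 55; python3 look.py pics/c5.png 442 219 100 36
```

```text
t: 20.6
eef_pos: [442.0, 219.8, 150.2]
tcp_rot: [3.141, -0.0, 2.361]
ft_force: [-0.8, -0.4, 0.3]
opening: 0.651
grip_force: 0.0
t 20.6 pos [442.  219.8 150.2] rot [ 3.141 -0.     2.361] F [-0.8 -0.4  0.3] open 0.651 grip 0.0
units [-0.009 -0.005  1.587] turn -0.0
top origin row,col 163 223 scale 5.555555555555555
side origin row,col 141 234 scale 5.555555555555555
```

View pics/c5.png

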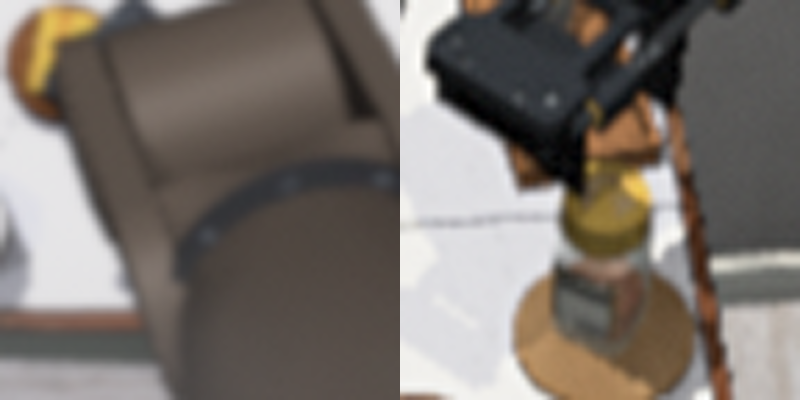

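The gripper is above the yellow lid (right crop (605,205)), with one finger on each side along the diagonal. Next: descend and grip.

```bash
python3 -m inch '[[[0,0,0.2],0,-0.3],[[0,0,0.2],0,-0.3],[[0,0,0.2],0,-0.3],[[0,0,0.2],0,-0.3],[[0,0,0.2],0,-0.3],[[0,0,0.2],0,-0.3],[[0,0,0.2],0,-0.3],[[0,0,0.18],0,-0.3],[[0,0,0],0,-0.3],[[0,0,0],0,1]]'
python3 -m inch '[[[0,0,0],0,1],[[0,0,0],0,1],[[0,0,0],0,1],[[0,0,0],0,1],[[0,0,-0.1],0,1],[[0,0,-0.3],0,1],[[0,0,-0.3],0,1],[[0,0,-0.3],0,1],[[0,0,0],0,1],[[0,0,0],0,1]]'; python3 go.py 440 85 110
```

```text
t: 21.95
eef_pos: [442.3, 219.3, 55.6]
tcp_rot: [3.141, 0.0, 2.36]
ft_force: [-0.2, 1.1, 0.3]
opening: 0.593
grip_force: 0.0
t: 23.2
eef_pos: [441.9, 219.1, 114.9]
tcp_rot: [-3.141, -0.0, 2.36]
ft_force: [-0.0, -0.7, -2.2]
opening: 0.488
grip_force: 30.0
t 23.2 pos [441.9 219.1 114.9] rot [-3.141 -0.     2.36 ] F [-0.  -0.7 -2.2] open 0.488 grip 30.0
units [-1.552 -1.608  0.082] turn -0.0
```

```bash
python3 -m inch '[[[-0.31,-0.32,0],0,1],[[-0.31,-0.32,0],0,1],[[-0.31,-0.32,0],0,1],[[-0.31,-0.32,0],0,1],[[-0.31,-0.33,0],0,1],[[0,0,0.2],0,1],[[0,0,0.2],0,1],[[0,0,0],0,1],[[0,0,0],0,1],[[0,0,0],0,1]]'; python3 go.py 440 85 51; python3 look.py pics/c6.png 442 110 60 40
python3 - <<'E'
from m import *
m=blob(S,(8,60,60),(22,255,255),[440,227,10],18);print("coaster",m.sum(),fit(S,hm(m),[(47,0,10)],(440,227)))
fitc("coaster",[T,S],[(47,0,10)],(440,227))
fitc("jam_jar",[T,S],[(33.5,0,74),(31.5,74,84)],(432,364))
print([(d["score"],np.round(pt(S,d["centre"],5)[:2],1)) for d in eyes.spot_point("free_place",S)[:1]])
E
```

```text
t: 24.45
eef_pos: [440.2, 85.5, 91.6]
tcp_rot: [3.141, 0.0, 2.36]
ft_force: [-0.5, -0.3, -1.4]
opening: 0.487
grip_force: 30.0
t 24.45 pos [440.2  85.5  91.6] rot [3.141 0.    2.36 ] F [-0.5 -0.3 -1.4] open 0.487 grip 30.0
units [-0.003 -0.008  0.676] turn -0.0
top origin row,col 161 251 scale 5.0
side origin row,col 116 225 scale 5.0
coaster 699 (array([437.4, 226.4]), np.float64(0.907))
coaster [True, True] [(array([440.3, 224.3]), np.float64(0.931)), (array([439.7, 229. ]), np.float64(0.929)), (array([440.1, 227.1]), np.float64(0.913))]
jam_jar [True, True] [(array([435. , 364.8]), np.float64(0.846)), (array([430.5, 360.9]), np.float64(0.835)), (array([434.2, 364.5]), np.float64(0.838))]
[(0.81, array([444.6,  86.5]))]
```

View pics/c6.png

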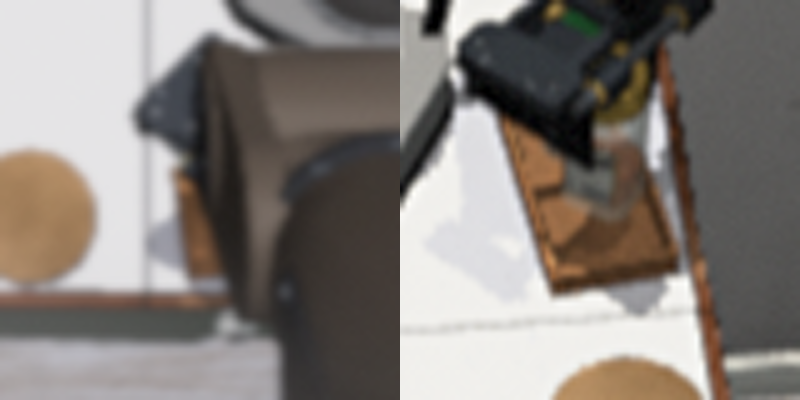

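The spice jar hangs over the free compartment (right crop (605,190)). I'll lower it.

```bash
python3 -m inch '[[[0,0,0.15],0,1],[[0,0,0.15],0,1],[[0,0,0.15],0,1],[[0,0,0.1],0,1],[[0,0,0.07],0,1],[[0,0,0.03],0,1],[[0,0,0.02],0,1],[[0,0,0],0,1],[[0,0,0],0,1],[[0,0,0],0,1]]'
python3 -m inch '[[[0,0,0.01],0,1],[[0,0,0],0,1],[[0,0,0],0,-0.25],[[0,0,0],0,-0.25],[[0,0,0],0,-0.25],[[0,0,-0.2],0,-0.25],[[0,0,-0.4],0,-0.25],[[0,0,-0.6],0,-0.25],[[0,0,-0.6],0,-0.25],[[0,0,0],0,-0.25]]'
python3 go.py 440 275 165;python3 look.py pics/c7.png 442 110 60 40
```

```text
t: 26.15
eef_pos: [440.2, 85.1, 51.3]
tcp_rot: [3.141, 0.0, 2.36]
ft_force: [-0.1, 0.4, -0.4]
opening: 0.483
grip_force: 30.0
t: 27.4
eef_pos: [441.1, 85.2, 161.3]
tcp_rot: [3.138, 0.003, 2.36]
ft_force: [-0.4, -0.2, -0.8]
opening: 0.627
grip_force: 0.0
t 27.4 pos [441.1  85.2 161.3] rot [3.138e+00 3.000e-03 2.360e+00] F [-0.4 -0.2 -0.8] open 0.627 grip 0.0
units [ 2.242  2.232 -0.062] turn -0.0
top origin row,col 161 251 scale 5.0
side origin row,col 116 225 scale 5.0
```

View pics/c7.png

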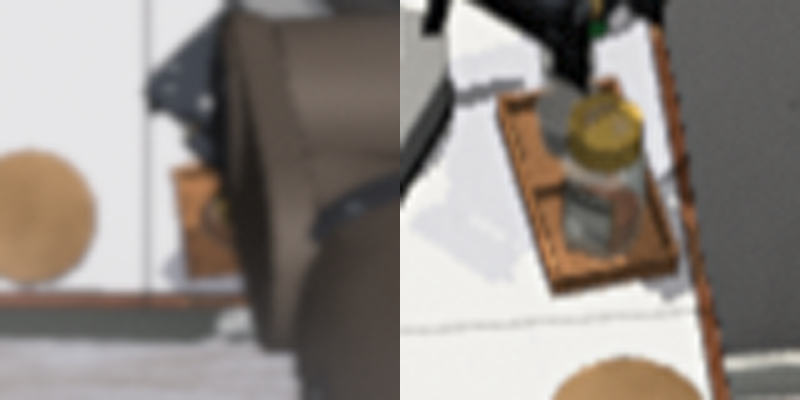

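The spice jar stands upright in the free compartment and the salt shaker is undisturbed. Now the jam jar.

```bash
python3 go.py 434 364.5 165; python3 -m inch '[[[0.5,0.5,0],0,-1],[[0.55,0.55,0],0,-1],[[0.55,0.55,0],0,-1],[[0.55,0.55,0],0,-1],[[0.55,0.55,0],0,-1],[[0.3,0.3,0],0,-1],[[0,0,0],0,-1],[[0,0,0],0,-1],[[0,0,0],0,-1],[[0,0,0],0,-1]]'; python3 go.py 434 364.5 90
python3 - <<'E'
from m import *
m=blob(T,(8,60,60),(22,255,255),[440,227,10],18);print("coaster",m.sum(),fit(T,hm(m),[(47,0,10)],(440,227)))
for p in(T,S):
    m=blob(p,(20,120,100),(32,255,255),[441,86,100],14);print("lid",m.sum(),fit(p,hm(m),[(22,85,105)],(440,85)))
fitc("coaster",[T,S],[(47,0,10)],(440,227))
fitc("jam_jar",[T,S],[(33.5,0,74),(31.5,74,84)],(434,364))
E
```

```text
t 27.5 pos [440.   85.1 158.9] rot [3.141 0.    2.36 ] F [-1.1 -0.2 -0.1] open 0.627 grip 0.0
units [ 3.351  3.234 -0.102] turn -0.0
t: 28.75
eef_pos: [439.4, 339.0, 158.7]
tcp_rot: [3.142, 0.0, 2.359]
ft_force: [-1.0, -0.2, 0.3]
opening: 0.996
grip_force: 0.0
t 28.75 pos [439.4 339.  158.7] rot [3.142 0.    2.359] F [-1.  -0.2  0.3] open 0.996 grip 0.0
units [0.364 0.237 1.145] turn -0.0
coaster 224 (array([442.2, 216.5]), np.float64(0.401))
lid 139 (array([441.3,  85.7]), np.float64(0.936))
lid 60 (array([450.1,  84.9]), np.float64(0.338))
coaster [True, True] [(array([453.3, 203.6]), np.float64(0.399)), (array([439.3, 229.1]), np.float64(0.221)), (array([440.4, 224.9]), np.float64(0.301))]
jam_jar [False, True] [(array([432.7, 362.2]), np.float64(0.827))]
```

```bash
python3 -m inch '[[[0.36,0.22,0],0,-1],[[0,0,0.3],0,-1],[[0,0,0.3],0,-1],[[0,0,0],0,-1],[[0,0,0],0,-1],[[0,0,0],0,-1],[[0,0,0],0,-1],[[0,0,0],0,-1],[[0,0,0],0,-1],[[0,0,0],0,-1]]'; python3 go.py 433.5 363.5 30;python3 look.py pics/c8.png 433 364 80 36
```

```text
t: 30.3
eef_pos: [433.2, 364.3, 122.6]
tcp_rot: [3.142, -0.0, 2.36]
ft_force: [0.4, 1.4, 0.6]
opening: 1.0
grip_force: 0.0
t 30.3 pos [433.2 364.3 122.6] rot [ 3.142 -0.     2.36 ] F [0.4 1.4 0.6] open 1.0 grip 0.0
units [-0.012 -0.006  1.544] turn -0.0
top origin row,col 166 178 scale 5.555555555555555
side origin row,col 192 244 scale 5.555555555555555
```

View pics/c8.png

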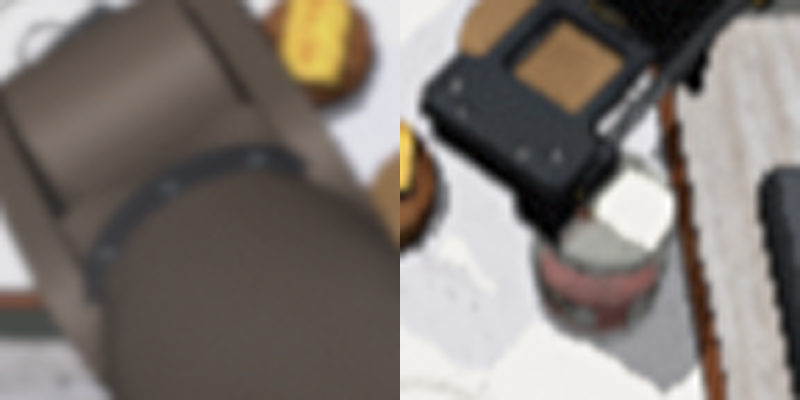

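The fingers straddle the jam jar's lid (right crop (620,210)), the near one at about (545,230). I'll descend in two stages while watching the force.

```bash
python3 -m inch '[[[0,0,0.12],0,-1],[[0,0,0.12],0,-1],[[0,0,0.12],0,-1],[[0,0,0.12],0,-1],[[0,0,0.12],0,-1],[[0,0,0.12],0,-1],[[0,0,0.12],0,-1],[[0,0,0],0,-1],[[0,0,0],0,-1],[[0,0,0],0,-1]]'; python3 -m inch '[[[0,0,0.15],0,-1],[[0,0,0.15],0,-1],[[0,0,0.15],0,-1],[[0,0,0.15],0,-1],[[0,0,0.1],0,-1],[[0,0,0],0,-1],[[0,0,0],0,-1],[[0,0,0],0,1],[[0,0,0],0,1],[[0,0,0],0,1]]'
python3 -m inch '[[[0,0,0],0,1],[[0,0,0],0,1],[[0,0,0],0,1],[[0,0,0],0,1],[[0,0,-0.1],0,1],[[0,0,-0.2],0,1],[[0,0,-0.3],0,1],[[0,0,-0.2],0,1],[[0,0,0],0,1],[[0,0,0],0,1]]'; python3 go.py 440 226 80
```

```text
t: 31.65
eef_pos: [433.3, 364.4, 72.5]
tcp_rot: [3.141, 0.0, 2.36]
ft_force: [-0.5, 0.3, 0.5]
opening: 1.002
grip_force: 0.0
t: 32.9
eef_pos: [433.3, 364.3, 30.3]
tcp_rot: [3.141, 0.0, 2.36]
ft_force: [-0.1, 0.3, -0.1]
opening: 0.743
grip_force: 0.0
t: 34.15
eef_pos: [433.0, 364.1, 77.9]
tcp_rot: [-3.141, -0.0, 2.36]
ft_force: [0.2, 0.4, -2.5]
opening: 0.673
grip_force: 30.0
t 34.15 pos [433.  364.1  77.9] rot [-3.141 -0.     2.36 ] F [ 0.2  0.4 -2.5] open 0.673 grip 30.0
units [-1.704 -1.551 -0.035] turn -0.0
```

```bash
python3 - <<'E'
from m import *
for p in(T,S):
    m=blob(p,(8,60,60),(22,255,255),[440,227,10],18);print("coaster",m.sum(),fit(p,hm(m),[(47,0,10)],(440,227)))
fitc("coaster",[T,S],[(47,0,10)],(440,227))
E
python3 -m inch '[[[-0.2,-0.18,0],0,1],[[-0.3,-0.27,0],0,1],[[-0.35,-0.32,0],0,1],[[-0.35,-0.32,0],0,1],[[-0.3,-0.27,0],0,1],[[-0.2,-0.19,0],0,1],[[0,0,0],0,1],[[0,0,0],0,1],[[0,0,0],0,1],[[0,0,0],0,1]]'; python3 go.py 440 226 41; python3 look.py pics/c9.png 440 240 60 36
python3 - <<'E'
from m import *
z=env.state()["eef_pos"][2]-30.2
fitc("jam_jar",[T,S],[(33.5,z,z+74),(31.5,z+74,z+84)],(440,226))
E
```

```text
coaster 436 (array([440.3, 227.8]), np.float64(0.79))
coaster 277 (array([457.2, 209.6]), np.float64(0.372))
coaster [True, True] [(array([441.6, 223.6]), np.float64(0.771)), (array([454.8, 218.7]), np.float64(0.443)), (array([443.1, 222.3]), np.float64(0.603))]
t: 35.6
eef_pos: [440.0, 226.9, 78.2]
tcp_rot: [3.141, -0.0, 2.361]
ft_force: [-0.0, 0.1, -3.0]
opening: 0.668
grip_force: 30.0
t 35.6 pos [440.  226.9  78.2] rot [ 3.141 -0.     2.361] F [-0.   0.1 -3. ] open 0.668 grip 30.0
units [-0.01  -0.01   0.619] turn -0.0
top origin row,col 165 216 scale 5.555555555555555
side origin row,col 156 235 scale 5.555555555555555
jam_jar [False, True] [(array([437.1, 222.7]), np.float64(0.43))]
```

View pics/c9.png

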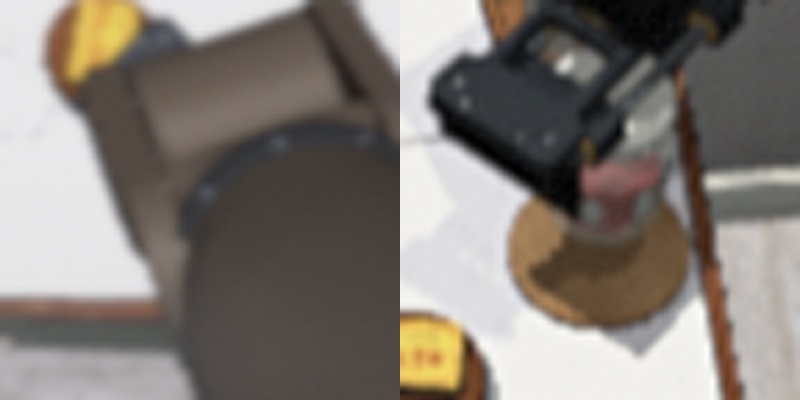

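The jam jar hangs upright over the coaster (right crop (620,195) above (600,260)). I'll set it down gently.

```bash
python3 -m inch '[[[-0.01,-0.01,0.12],0,1],[[0,0,0.12],0,1],[[0,0,0.12],0,1],[[0,0,0.1],0,1],[[0,0,0.07],0,1],[[0,0,0.04],0,1],[[0,0,0.02],0,1],[[0,0,0.01],0,1],[[0,0,0.01],0,1],[[0,0,0],0,1]]'; python3 go.py 440 226 40.3
```

```text
t: 37.15
eef_pos: [440.1, 225.6, 41.6]
tcp_rot: [3.141, 0.0, 2.36]
ft_force: [-0.3, 0.3, -3.1]
opening: 0.668
grip_force: 30.0
t 37.15 pos [440.1 225.6  41.6] rot [3.141 0.    2.36 ] F [-0.3  0.3 -3.1] open 0.668 grip 30.0
units [0.006 0.004 0.022] turn -0.0
```

```bash
python3 -m inch '[[[0,0,0.01],0,1],[[0,0,0],0,1],[[0,0,0.01],0,1],[[0,0,0],0,1],[[0,0,0.005],0,1],[[0,0,0],0,1],[[0,0,0],0,1],[[0,0,0],0,1],[[0,0,0],0,1],[[0,0,0],0,1]]'; python3 go.py 440 226 40.3
```

```text
t: 38.4
eef_pos: [440.1, 225.5, 40.1]
tcp_rot: [3.141, -0.0, 2.36]
ft_force: [-1.0, 0.6, -2.8]
opening: 0.668
grip_force: 30.0
t 38.4 pos [440.1 225.5  40.1] rot [ 3.141 -0.     2.36 ] F [-1.   0.6 -2.8] open 0.668 grip 30.0
units [ 0.006  0.004 -0.003] turn -0.0
```

```bash
python3 -m inch '[[[0,0,0.01],0,1],[[0,0,0],0,1],[[0,0,0.01],0,1],[[0,0,0],0,1],[[0,0,0],0,1],[[0,0,0],0,1],[[0,0,0],0,1],[[0,0,0],0,1],[[0,0,0],0,1],[[0,0,0],0,1]]'
```

```text
t: 39.65
eef_pos: [440.2, 225.6, 39.7]
tcp_rot: [3.141, 0.0, 2.36]
ft_force: [-3.1, -1.0, 13.8]
opening: 0.668
grip_force: 30.0
```

In contact with the coaster at about 16 N. Release and retreat.

```bash
python3 -m inch '[[[0,0,0],0,-1],[[0,0,0],0,-1],[[0,0,0],0,-1],[[0,0,0],0,-1],[[0,0,-0.3],0,-1],[[0,0,-0.5],0,-1],[[0,0,-0.6],0,-1],[[0,0,-0.6],0,-1],[[0,0,-0.5],0,-1],[[0,0,0],0,-1]]'
python3 -m inch '[[[0.6,-0.6,0],0,-1],[[0.6,-0.6,0],0,-1],[[0.3,-0.3,0],0,-1],[[0,0,0],0,-1],[[0,0,0],0,-1],[[0,0,0],0,-1],[[0,0,0],0,-1],[[0,0,0],0,-1],[[0,0,0],0,-1],[[0,0,0],0,-1]]'
python3 go.py 300 226 200
python3 - <<'E'
from m import *
fitc("coaster",[T,S],[(47,0,10)],(440,226))
fitc("jam_jar",[T,S],[(33.5,10,84),(31.5,84,94)],(440,226))
fitc("candle",[T,S],[(19,30,45)],(529,465))
for n,p in(("top",T),("side",S)):
    try:
        m=blob(p,(8,60,60),(22,255,255),[440,227,10],18);print(n,"coaster",m.sum(),fit(p,hm(m),[(47,0,10)],(440,227)))
        m=blob(p,(20,120,100),(32,255,255),[441,86,100],14);print("lid",m.sum(),fit(p,hm(m),[(22,85,105)],(440,85)))
        m=blob(p,(5,90,60),(18,255,255),[450,50,15],32);w=np.array([pt(p,c[::-1],20)[:2] for c in hull(m)[:,0]],np.float32);print("tray",m.sum(),cv2.minAreaRect(w))
    except Exception as e: print(n,"x")
a=[cv2.resize(p["pixels"][r:r+150,c:c+150,::-1],(400,400),interpolation=cv2.INTER_CUBIC) for p,r,c in((T,125,175),(S,135,195))]
cv2.imwrite("pics/end.png",np.hstack(a))
E
```

```text
t: 40.9
eef_pos: [440.7, 225.8, 190.6]
tcp_rot: [3.138, 0.002, 2.36]
ft_force: [-1.0, -0.5, 0.1]
opening: 1.0
grip_force: 0.0
t: 42.15
eef_pos: [312.8, 225.1, 188.9]
tcp_rot: [3.141, 0.0, 2.36]
ft_force: [0.2, 1.2, -0.0]
opening: 0.999
grip_force: 0.0
t 42.15 pos [312.8 225.1 188.9] rot [3.141 0.    2.36 ] F [ 0.2  1.2 -0. ] open 0.999 grip 0.0
units [ 0.162 -0.14  -0.185] turn -0.0
coaster [False, True] [(array([439.6, 230. ]), np.float64(0.475))]
jam_jar [True, True] [(array([439.9, 224.4]), np.float64(0.88)), (array([439. , 222.5]), np.float64(0.877)), (array([439.2, 225.1]), np.float64(0.877))]
candle [False, True] [(array([530. , 465.6]), np.float64(0.937))]
top coaster 55 (array([426.7, 203.2]), np.float64(0.202))
lid 140 (array([441.3,  85.7]), np.float64(0.937))
tray 561 ((444.9783020019531, 49.92152786254883), (74.25215911865234, 143.94503784179688), 8.246232986450195)
side coaster 376 (array([438.5, 225.5]), np.float64(0.795))
lid 156 (array([439.5,  84.8]), np.float64(0.849))
tray 497 ((445.4863586425781, 56.387542724609375), (80.26544189453125, 157.7354278564453), 8.361397743225098)
```

View pics/end.png

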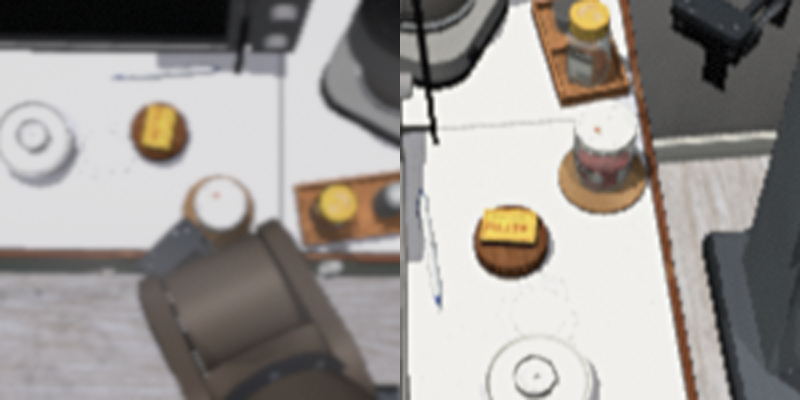

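The picture shows all four things upright and centred: the tea light in the dish (top crop (33,135)), the matchbox on the box (158,128), the jam jar on the coaster (222,203), and the spice jar in the tray (337,203). The robot is clear, so I'm handing in.

```bash
python3 -c "
from cell import env;print(env.job_done())"
```

```text
the job is handed in; nothing more can be done
None
```

I handed the job in at about 42 s: the tea light, matchbox, jam jar and spice jar each stand upright on their own place, within about 5 mm of centre by the last camera fits. I saw no sign of the salt shaker or mug being touched, and the hand-in returned no verdict.

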